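# Put the gravity mills away motor end down

## Robot

A 6-joint arm with a two-finger parallel gripper is mounted at the origin on the work surface. World frame = base frame: x ahead of the robot, y to its left, z up, the work surface at z = 0. Lengths are in m, angles in rad, forces in N, time in s.
With the tool pointing down it reaches from about 0.35 to 0.975 m from the base axis. Payload 4.9 kg.
Tool frame: the origin (TCP) lies midway between the tips of the shut fingers; the grasp point (between the pads) lies 19 mm behind it (ctrl.tcp_to_grasp is the distance from the TCP to the grasp point, in m); z points along the fingers, y is the line along which they close (so a half turn about z gives the same grasp; the last joint's range is limited). The gripper opens to 85 mm and grips with 20 to 120 N. Pads are 22 mm wide; open, the fingers measure 114 mm over their backs; the gripper's body (76 mm by 85 mm) begins 54 mm behind the grasp point. The pads swing forward as they close: fully open they stand 13 mm farther back than shut.
Start: joints at [1.053, 0.053, 1.613, -0, 1.476, -0.119], TCP at [0.243, 0.576, 0.231] pointing down, gripper open.
Joint ranges: [-3.01, 3.01], [-1.01, 2.22], [0.06, 2.58], [-1.02, 4.17], [0.09, 2.62], [-3.14, 3.14]. Speed limits (rad/s): [2.57, 2.57, 3.14, 3.14, 3.14, 3.14].

## Interface

Orientations are given as a rotation vector (axis times angle).
In Python, from station import ctrl gives the robot as it stands.
- The arm moves only by the tool step_hand, called by a JSON object that holds its "name" and its "arguments". Schema: {"type":"object","properties":{"offsets":{"type":"object","properties":{"ticks":{"type":"array","items":{"type":"array","items":{"type":"number"},"minItems":7,"maxItems":7},"minItems":1,"maxItems":20}},"additionalProperties":false,"required":["ticks"]},"force":{"type":"number"},"only":{"type":"string"},"quiet":{"type":"boolean"},"lines":{"type":"string"}},"required":["offsets"],"additionalProperties":false}. offsets is an object whose key "ticks" holds a list of rows, 1 to 20 of them, each of 7 numbers: the finger opening in m, then dx, dy, dz in parts of the range, where 1.0 means 1 m, then a rotation vector rx, ry, rz in parts of the range, where 1.0 means pi rad; each row is the pose to reach, as a shift and turn from the pose commanded when the call began, along the tool's axes at that moment; what a row does not reach only later rows make up. A row lasts 1/12 s, in which the tool goes at most 0.0417 m and 0.125 rad, less where a joint would pass 70% of its speed; a pose out of reach is approached as far as the arm can. The fingers move at their own pace and stop on an object; force is the grip in N (left out, the last holds). Time passes only in rows, so rows that do not move let the fingers close. The tool returns the time, the measured TCP pose, the force, the opening and the grip force at its end. only (a regular expression) keeps the lines of the reply that match it, lines (a string "A,B") keeps lines A to B, and quiet returns only ok. A shift or turn number past 1, either way, is cut back to 1. Input that does not fit is refused with a message, and nothing moves.
- ctrl.get_obs(): the state, without advancing time (a new reading comes with each control period).
- ctrl.get_image(name): name is "scene" or "side" or "wrist"; returns the picture (420x560x3 uint8, red, green, blue); there is no depth.
- ctrl.camera_params(name): a dict with "fx", "fy", "cx", "cy" (pixels), "T" (4x4, takes a point from camera to world coordinates); the wrist camera has in their place "tool_from_camera" (4x4, takes a point from camera to tool coordinates, whose origin is the TCP and whose axes are the flange's). Camera axes: x right, y down, z forward; pixel columns grow to the right and rows downward; lengths in m; the calibration is good to about 2 mm. The wrist camera is an equidistant fisheye: a pixel r from the principal point sees the ray r / f radians off the axis. A picture is of the moment at which its call begins: read the wrist's pose just before it. camera_params takes no time and is no camera call.
- ctrl.finish_job(): hands the job in; it is judged then, once.
The state is a dict: "t": time; "q": joint angles; "dq": joint speeds; "effort": joint torques, N m; "tool_pos": TCP position; "tool_rot": TCP orientation; "contact_force": force on the tool from outside, world axes, zero at the start; "wrist_torque": the same for the moment, N m; "opening": finger opening in m; "grip_force": force on a finger pad.
Only numpy, scipy, OpenCV 4.12 (cv2) and the standard library are available. Lean on these libraries where they do the work, as an engineer would, in place of code of your own. Each camera call takes 0.05 s, during which the arm holds its last target. There are 200 camera calls.

## Task

The two mills on the drying mat look alike at both ends, but each has its heavy motor in one end and switches itself on if it rests with that end uppermost. Lift each one at mid-length to feel which end is heavy, then lay it gently in the sloping bamboo rack, one mill to a bay (any bays), heavy end down and resting against the low ledge, lying straight along the bay. Leave the cups and coasters where they are.

Things in the scene. Friction and masses are not known exactly. Their poses are not given: they have to be found in the camera images.
- mill_a: Cordless spice mill: rounded square bar 132 x 42 x 42 mm, aluminium sleeve, two identical black end caps. 0.28 to 0.4 kg; motor and cells hidden in one end: centre of mass 32 mm from mid-length, a moment of about 0.1 N m when held level at mid-length. Origin at its centre, x along its length (either end may be the heavy one, at random). Starts lying on the mat, z up.
- mill_b: Cordless spice mill: rounded square bar 132 x 42 x 42 mm, aluminium sleeve, two identical black end caps. 0.28 to 0.4 kg; motor and cells hidden in one end: centre of mass 32 mm from mid-length, a moment of about 0.1 N m when held level at mid-length. Origin at its centre, x along its length (either end may be the heavy one, at random). Starts lying on the mat, z up.
- rack_bed: Sloping bed of the bamboo rack, 284 mm wide, 145 mm long, rising 30 degrees away from the robot. Origin on its surface, mid-width, at the foot of the ledge across its low end (22 mm high, 10 mm thick). x up the slope, y to the left, z out of the bed. Three bays, 84 mm clear, centred at y = -92, 0, 92 mm. A mill against the ledge has its centre at x = 66, z = 21 mm.
- rack: The bamboo rack, fixed; origin on the counter under its middle, x away from its low front. The bed's origin is 65 mm nearer the robot and 22 mm up; its high end is 95 mm up. Ribs 10 mm high, 8 mm wide run up the bed between the bays (bed y = -138, -46, 46, 138 mm). A mill laid on it may stay or slide down to the ledge.
- mat: The grey-green silicone drying mat, fixed, 300 x 200 x 5 mm, on which the mills lie; origin at the centre of its underside, z up.
- cup1: Orange plastic cup, open top, 88 mm high, rim diameter 74 mm; origin at the centre of its foot. Stands on the dark wooden tray, on the other side of the rack from the mat. Bystander.
- cup2: Orange plastic cup, open top, 88 mm high, rim diameter 74 mm; origin at the centre of its foot. Stands on the dark wooden tray, on the other side of the rack from the mat. Bystander.
- cup3: Orange plastic cup, open top, 88 mm high, rim diameter 74 mm; origin at the centre of its foot. Stands on the dark wooden tray, on the other side of the rack from the mat. Bystander.
- coasters: Bamboo coaster set in its holder, 110 x 110 x 42 mm; origin at the centre of its underside. Bystander.

How it is judged:
By the outcome, as a careful person would: the job done as asked, in the order asked, and still so for the second after the job is handed in, with the robot touching nothing.
It also fails if it takes over 61 s, if anything falls off the work surface, if the arm or the gripper's body presses on something with over 40 N, if the wrist force passes 120 N, or if a joint passes its speed limit or range.

## Working session

There is one attempt and no reset: what is moved stays moved. The work goes in short steps, Python scripts to look and compute and a tool call to move; the robot and the scene stay as the last step left them, time stands still between calls to the robot, and variables do not carry over. Pictures are saved under pics/ and viewed, at most 10 in all, crops included, and the job is handed in when it is done.

```bash
ls; mkdir -p pics; python3 - <<'E'
from station import ctrl
import cv2,numpy as np
np.set_printoptions(precision=4,suppress=True)
for n in ["scene","side"]:
    im=ctrl.get_image(n); cv2.imwrite(f"pics/{n}0.png",im[:,:,::-1]); p=ctrl.camera_params(n); print(n,p)
o=ctrl.get_obs(); print(o); print(ctrl.camera_params("wrist"), ctrl.tcp_to_grasp)
im=ctrl.get_image("wrist"); cv2.imwrite("pics/wrist0.png",im[:,:,::-1])
E
```

```text
pics
station.py
scene {'fx': 526.627676921561, 'fy': 526.627676921561, 'cx': 279.21311752637524, 'cy': 215.04850260696506, 'T': array([[-0.1427,  0.8237, -0.5487,  1.2778],
       [ 0.9897,  0.1127, -0.0883,  0.1332],
       [-0.0109, -0.5557, -0.8313,  1.2641],
       [ 0.    ,  0.    ,  0.    ,  1.    ]])}
side {'fx': 486.1574713599271, 'fy': 486.1574713599271, 'cx': 271.76897362675464, 'cy': 217.26565244485678, 'T': array([[ 0.7629, -0.3691,  0.5307, -0.2004],
       [-0.6463, -0.4572,  0.611 , -0.8072],
       [ 0.0171, -0.8092, -0.5873,  0.8245],
       [ 0.    ,  0.    ,  0.    ,  1.    ]])}
{'t': 0.1, 'q': array([ 1.053 ,  0.0533,  1.6142,  0.    ,  1.476 , -0.119 ]), 'dq': array([-0.0016, -0.0019, -0.0032, -0.0005, -0.0011,  0.0007]), 'effort': array([ -0.0005, -39.4903, -37.1364,  -0.0001,   0.0039,   0.    ]), 'tool_pos': array([0.2424, 0.5755, 0.2302]), 'tool_rot': array([-0.6221, -3.0787,  0.0028]), 'contact_force': array([ 0.8542,  0.0489, -0.3737]), 'wrist_torque': array([ 0.027 , -0.0604, -0.0443]), 'grip_force': 0.0, 'opening': 0.08577660371833884}
{'fx': 325.19226210127806, 'fy': 325.19226210127806, 'cx': 281.94980657797413, 'cy': 208.59519975058816, 'tool_from_camera': array([[-0.0009, -0.9576, -0.288 ,  0.0737],
       [ 1.    , -0.0005, -0.0013, -0.0003],
       [ 0.0011, -0.288 ,  0.9576, -0.1428],
       [ 0.    ,  0.    ,  0.    ,  1.    ]])} 0.0187
```

View pics/scene0.png

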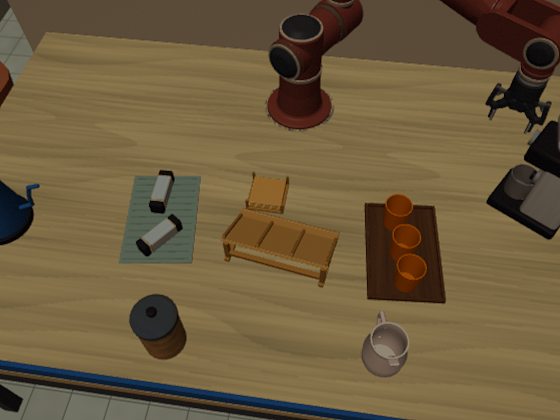

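View pics/side0.png

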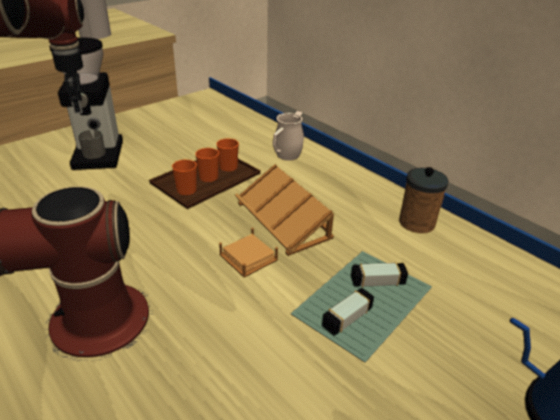

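The scene view shows the mat at about px (160,220) with the mills at (162,191) and (160,235). The rack is at (282,243), the coasters at (268,193) and the tray on the right. The side view has the mills at (380,274) and (348,311), the rack at (287,208) and the coasters at (249,252). Next I'll zoom in for corners.

```bash
python3 - <<'E'
import cv2,numpy as np
a=cv2.imread("pics/scene0.png");b=cv2.imread("pics/side0.png")
A=cv2.resize(a[155:295,115:345],None,fx=3.4,fy=3.4,interpolation=cv2.INTER_CUBIC)[:, :782]
cv2.imwrite("pics/cropA.png",A)
B=cv2.resize(b[155:360,215:440],None,fx=2.9,fy=2.9,interpolation=cv2.INTER_CUBIC)
cv2.imwrite("pics/cropB.png",B); print(A.shape,B.shape)
E
```

```text
(476, 782, 3) (594, 652, 3)
```

View pics/cropA.png

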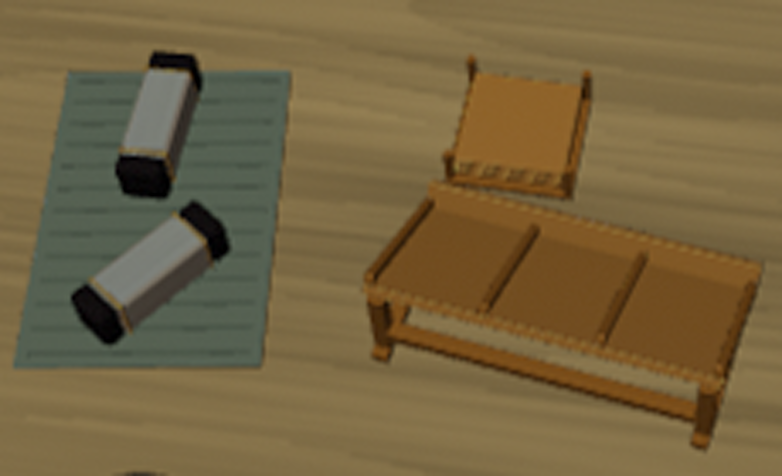

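View pics/cropB.png

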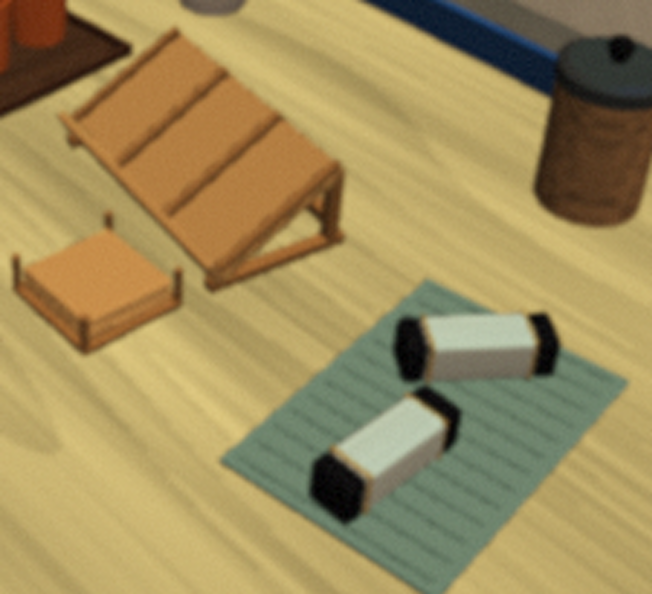

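The crops show both mills' sleeves and caps, plus the rack's ledge, ribs and top edge. I can triangulate corners picked from the two views.

```bash
cat > h.py <<'E'
import numpy as np
from station import ctrl
np.set_printoptions(precision=4,suppress=True)
CA=lambda u:((np.array(u)+.5)/3.4-.5+[115,155])
CB=lambda u:((np.array(u)+.5)/2.9-.5+[215,155])
P={n:ctrl.camera_params(n) for n in("scene","side","wrist")}
def ray(n,px):
    p=P[n];d=np.array([(px[0]-p['cx'])/p['fx'],(px[1]-p['cy'])/p['fy'],1]);return p['T'][:3,3],p['T'][:3,:3]@d
def tri(*rays):
    A=0;b=0
    for o,d in rays:
        d=d/np.linalg.norm(d);M=np.eye(3)-np.outer(d,d);A=A+M;b=b+M@o
    x=np.linalg.solve(A,b)
    e=max(np.linalg.norm((np.eye(3)-np.outer(d,d)/(d@d))@(x-o)) for o,d in rays)
    return x,e
def plane(r,z): o,d=r;return o+d*(z-o[2])/d[2]
E
cat > t1.py <<'E'
from h import *
pts={'m1':[((153,66),(372,473)),((186,70),(332,442)),((165,158),(406,397)),((124,152),(447,432))],
'm2':[((90,277),(538,347)),((182,213),(432,347))],
'mat':[((68,71),(440,594)),((291,71),(222,461)),((262,367),(427,281)),((15,367),(627,381))],
'rack':[((433,185),(213,278)),((762,265),(65,118)),((368,285),(342,168)),((722,380),(178,32))],
'ribs(top,low ends)':[((483,310),(280,117)),((606,342),(226,72)),((536,228),(170,214)),((643,255),(122,162))],
'coast':[((478,73),(83,317)),((582,83),(22,275)),((570,180),(108,233)),((457,150),(176,288))]}
for k,v in pts.items():
    print(k)
    for a,b in v:
        print(*tri(ray('scene',CA(a)),ray('side',CB(b))))
s=[(92,276),(128,303),(208,240),(181,212)]
t=[(423,317),(432,347),(538,347),(528,314)]
print('m2 planes z.047'); print(np.array([plane(ray('scene',CA(u)),.047) for u in s])); print(np.array([plane(ray('side',CB(u)),.047) for u in t]))
E
python3 t1.py
```

```text
m1
[ 0.3819 -0.3681  0.0481] 0.004141591950301519
[ 0.3816 -0.3337  0.051 ] 0.0005873832236937851
[ 0.4681 -0.3309  0.0415] 0.00035582229233687996
[ 0.4659 -0.3712  0.0374] 0.0028906106601043805
m2
[ 0.5923 -0.3605  0.0437] 0.001507832290961083
[ 0.5237 -0.3044  0.0442] 0.003131414008828001
mat
[ 0.3667 -0.4563  0.0084] 0.0016899078890750235
[ 0.3358 -0.2609  0.0022] 0.0021114679164870582
[ 0.6304 -0.2161 -0.0005] 0.0007973325016580319
[ 0.6589 -0.4116  0.0026] 0.00038374738104567785
rack
[ 0.458  -0.1095  0.0265] 0.004307229245853632
[0.5046 0.1693 0.0336] 0.004758000737826296
[ 0.5977 -0.1274  0.092 ] 0.0017502688223976727
[0.642  0.1492 0.0919] 0.0008428301177803606
ribs(top,low ends)
[ 0.6091 -0.0357  0.095 ] 0.0013735392852280439
[0.6245 0.0588 0.0941] 0.002820164475622205
[ 0.4887 -0.0165  0.0273] 0.0032269088497983585
[0.5045 0.0742 0.03  ] 0.0030206453936584216
coast
[ 0.3361 -0.0875  0.0315] 0.00046721902361338344
[0.3321 0.0007 0.0244] 0.002823270852484214
[0.432  0.0043 0.0199] 0.0026489223277165815
[ 0.4223 -0.0974  0.0273] 0.00676944505031655
m2 planes z.047
[[ 0.5923 -0.3566  0.047 ]
 [ 0.6127 -0.3211  0.047 ]
 [ 0.5464 -0.2731  0.047 ]
 [ 0.5229 -0.3018  0.047 ]]
[[ 0.5449 -0.2797  0.047 ]
 [ 0.5227 -0.3089  0.047 ]
 [ 0.5898 -0.3637  0.047 ]
 [ 0.6162 -0.333   0.047 ]]
```

```bash
cat >> h.py <<'E'
from scipy.spatial.transform import Rotation as Ro
def target(yaw,tilt=0,cpos=None):
    # yaw: heading of tool x (deg); tilt: fingers lean forward along that heading (deg)
    a=np.radians(yaw);h=np.array([np.cos(a),np.sin(a),0]);y=np.array([np.sin(a),-np.cos(a),0])
    t=np.radians(tilt);z=np.sin(t)*h-np.cos(t)*np.array([0,0,1.]);return np.c_[np.cross(y,z),y,z]
def row(pos,yaw,tilt=0,cur=None):
    o=ctrl.get_obs()
    p,R=(o['tool_pos'],Ro.from_rotvec(o['tool_rot']).as_matrix()) if cur is None else cur
    R2=target(yaw,tilt)
    print('t',o['t'],'row',np.round(R.T@(np.array(pos)-p),4),np.round(Ro.from_matrix(R.T@R2).as_rotvec(),4)); return np.array(pos),R2
def wray(px):
    o=ctrl.get_obs();R=Ro.from_rotvec(o['tool_rot']).as_matrix();return wr(px,o['tool_pos'],R)
def wr(px,p,R):
    w=P['wrist'];u=np.array([px[0]-w['cx'],px[1]-w['cy']])/w['fx'];r=np.hypot(*u)
    d=np.array([*(np.sin(r)*u/max(r,1e-9)),np.cos(r)]);T=w['tool_from_camera']
    return p+R@T[:3,3],R@(T[:3,:3]@d)
E
python3 -c "
from h import *
row([.50,.03,.30],-9.3)"
```

```text
t 0.15 row [-0.4492 -0.4028 -0.0691] [-0.0006  0.0023  2.9051]
```

Careful with the scale: turns go in shares of pi rad. That gives: 2.905 rad / 3.1416 = 0.9247.

{"name": "step_hand", "arguments": {"offsets": {"ticks": [[0.085,-0.2,-0.2,-0.07,0,0,0.382],[0.085,-0.2,-0.2,-0.07,0,0,0.382],[0.085,-0.2,-0.2,-0.07,0,0,0.382],[0.085,-0.2,-0.2,-0.07,0,0,0.382],[0.085,-0.2,-0.2,-0.07,0,0,0.382],[0.085,-0.2,-0.2,-0.07,0,0,0.382],[0.085,-0.449,-0.403,-0.07,0,0,0.9247],[0.085,-0.449,-0.403,-0.07,0,0,0.9247],[0.085,-0.449,-0.403,-0.07,0,0,0.9247],[0.085,-0.449,-0.403,-0.07,0,0,0.9247],[0.085,-0.449,-0.403,-0.07,0,0,0.9247],[0.085,-0.449,-0.403,-0.07,0,0,0.9247],[0.085,-0.449,-0.403,-0.07,0,0,0.9247],[0.085,-0.449,-0.403,-0.07,0,0,0.9247],[0.085,-0.449,-0.403,-0.07,0,0,0.9247],[0.085,-0.449,-0.403,-0.07,0,0,0.9247],[0.085,-0.449,-0.403,-0.07,0,0,0.9247],[0.085,-0.449,-0.403,-0.07,0,0,0.9247],[0.085,-0.449,-0.403,-0.07,0,0,0.9247],[0.085,-0.449,-0.403,-0.07,0,0,0.9247]]}}}

```text
t: 1.82
tool_pos: [0.4998, 0.03, 0.3008]
tool_rot: [-3.12, -0.37, 0.001]
contact_force: [0.4, -0.9, 0.8]
opening: 0.0847
grip_force: 0.0
```

```bash
python3 -c "
from h import *
print(ctrl.get_obs()['q']);row([.50,.03,.30],-9.3)"
```

```text
[-0.0887 -0.2811  1.8055  0.      1.618   1.2459]
t 1.8167 row [0.0002 0.0001 0.0008] [-0.0001  0.0008  0.3985]
```

To row units: 0.3985 rad / 3.1416 = 0.1268.

{"name": "step_hand", "arguments": {"offsets": {"ticks": [[0.085,0,0,0,0,0,0.1268],[0.085,0,0,0,0,0,0.1268],[0.085,0,0,0,0,0,0.1268],[0.085,0,0,0,0,0,0.1268],[0.085,0,0,0,0,0,0.1268]]}}}

```text
t: 2.23
tool_pos: [0.4998, 0.0302, 0.301]
tool_rot: [3.132, -0.241, -0.001]
contact_force: [0.3, -0.2, 0.4]
opening: 0.0849
grip_force: 0.0
```

```bash
python3 - <<'E'
from h import *
import cv2
o=ctrl.get_obs();im=ctrl.get_image('wrist');print(o['tool_pos'],o['tool_rot'],o['q'][5])
np.savez('w1.npz',p=o['tool_pos'],r=o['tool_rot'])
cv2.imwrite('pics/w1.png',im[:,:,::-1])
cv2.imwrite('pics/w1b.png',cv2.resize(im[:,:,::-1],(800,600),interpolation=cv2.INTER_CUBIC))
E
```

```text
[0.4998 0.0302 0.301 ] [ 3.1323 -0.2415 -0.0008] 1.6363300377997991
```

View pics/w1b.png

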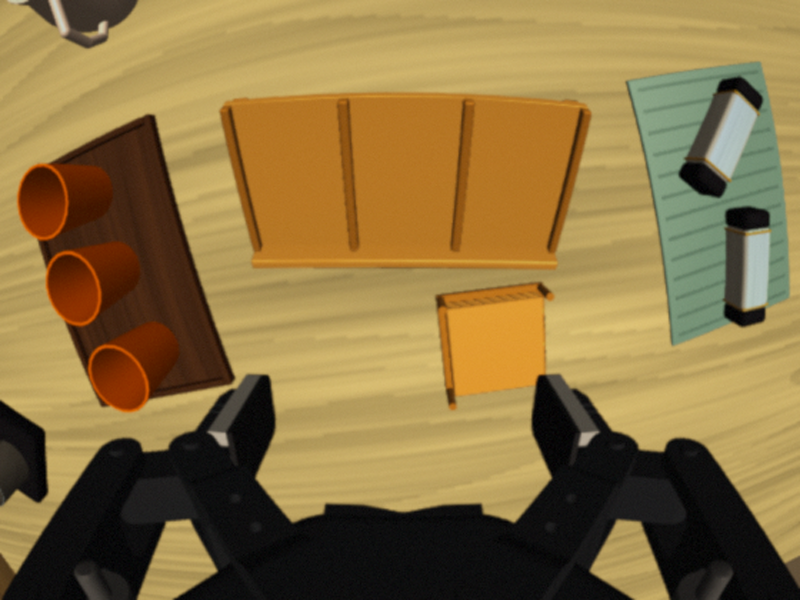

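The wrist view shows the rack squared to the tool. Its ledge is at row ~265, columns 253–557, with ribs at columns 353 and 456 at the low end and 344 and 468 at the high end. Mill 1 is at (748,265) and mill 2 at (722,137). I'll triangulate again with this third view.

```bash
cat > t2.py <<'E'
from h import *
d=np.load('w1.npz');p=d['p'];R=Ro.from_rotvec(d['r']).as_matrix()
W=lambda u:wr((np.array(u)+.5)/1.42857-.5,p,R) if False else wr((np.array(u)+.5)*.7-.5,p,R)
S=lambda u:ray('scene',CA(u));D=lambda u:ray('side',CB(u))
print('mill1 sleeve top corners')
for a,b,c in [((153,66),(372,473),(767,310)),((186,70),(332,442),(740,308)),((165,158),(406,397),(742,228)),((124,152),(447,432),(770,230))]:
    print(*tri(S(a),D(b),W(c)))
print('mill2')
for a,b,c in [((90,277),(538,347),(759,104)),((182,213),(432,347),(726,167)),((208,240),(423,317),(695,156)),((128,303),(528,314),(734,90))]:
    print(*tri(S(a),D(b),W(c)))
print('rack top end corners, ribs hi, ribs low')
for a,b,c in [((368,285),(342,168),(588,107)),((722,380),(178,32),(222,107)),((483,310),(280,117),(468,101)),((606,342),(226,72),(344,100)),((536,228),(170,214),(456,249)),((643,255),(122,162),(353,249))]:
    print(*tri(S(a),D(b),W(c)), tri(S(a),W(c)))
print('planes: ribs low top z~.034, ledge inner edge z .041 outer .036, bed end .0945, rib hi .103')
for c,z in [((456,249),.034),((353,249),.034),((253,261),.041),((557,261),.041),((253,268),.036),((557,268),.036),((468,101),.103),((344,100),.103),((222,107),.0945),((588,107),.0945)]:
    print(plane(W(c),z))
print('coast'); print(tri(S((570,180)),W((443,306))),tri(S((457,150)),W((545,296))))
E
python3 t2.py
```

```text
mill1 sleeve top corners
[ 0.3798 -0.3688  0.0499] 0.004786329515887908
[ 0.3829 -0.3318  0.0478] 0.003856317493412069
[ 0.4702 -0.3306  0.041 ] 0.0027732203989728624
[ 0.4662 -0.3726  0.0399] 0.004637858050956582
mill2
[ 0.5977 -0.36    0.0454] 0.007433596367476025
[ 0.5303 -0.3038  0.0449] 0.009012403667019536
[ 0.5488 -0.2732  0.0414] 0.005031416766934201
[ 0.6164 -0.3266  0.0456] 0.006684609636260393
rack top end corners, ribs hi, ribs low
[ 0.5979 -0.1288  0.0933] 0.0030870527062755323 (array([ 0.599, -0.127,  0.098]), np.float64(0.002349799950648905))
[0.6422 0.1495 0.092 ] 0.0010821825312650967 (array([0.6422, 0.1497, 0.0934]), np.float64(4.860390625264577e-05))
[ 0.6099 -0.0358  0.0953] 0.0018183594517802474 (array([ 0.6105, -0.0348,  0.0991]), np.float64(0.0007558060288612581))
[0.6247 0.0571 0.0945] 0.0043524029007700514 (array([0.6246, 0.0576, 0.0964]), np.float64(0.0036185702016678593))
[ 0.4878 -0.0169  0.0276] 0.003490250462816521 (array([ 0.4865, -0.0157,  0.0275]), np.float64(0.0016212375480377796))
[0.5033 0.0745 0.0302] 0.003943546045937785 (array([0.501, 0.076, 0.028]), np.float64(0.00036604048603219093))
planes: ribs low top z~.034, ledge inner edge z .041 outer .036, bed end .0945, rib hi .103
[ 0.4879 -0.0167  0.034 ]
[0.5022 0.0748 0.034 ]
[0.5081 0.1677 0.041 ]
[ 0.4651 -0.1083  0.041 ]
[0.5008 0.1711 0.036 ]
[ 0.4571 -0.1094  0.036 ]
[ 0.61  -0.035  0.103]
[0.6244 0.0534 0.103 ]
[0.642  0.1493 0.0945]
[ 0.5987 -0.131   0.0945]
coast
(array([0.432 , 0.004 , 0.0223]), np.float64(0.00252261437271723)) (array([ 0.441 , -0.0871,  0.0622]), np.float64(0.0011218998010546141))
```

```bash
python3 -c "
from h import *
row([.44,-.335,.26],-0.9)"
```

```text
t 2.2833 row [-0.0034  0.3701  0.0411] [-0.      0.0004 -0.1373]
```

To row units: -0.137 rad / 3.1416 = -0.0436.

{"name": "step_hand", "arguments": {"offsets": {"ticks": [[0.085,0,0.2,0.02,0,0,-0.0436],[0.085,0,0.2,0.02,0,0,-0.0436],[0.085,0,0.2,0.02,0,0,-0.0436],[0.085,0,0.2,0.02,0,0,-0.0436],[0.085,-0.003,0.37,0.041,0,0,-0.0436],[0.085,-0.003,0.37,0.041,0,0,-0.0436],[0.085,-0.003,0.37,0.041,0,0,-0.0436],[0.085,-0.003,0.37,0.041,0,0,-0.0436],[0.085,-0.003,0.37,0.041,0,0,-0.0436],[0.085,-0.003,0.37,0.041,0,0,-0.0436],[0.085,-0.003,0.37,0.041,0,0,-0.0436],[0.085,-0.003,0.37,0.041,0,0,-0.0436]]}}}

```text
t: 3.28
tool_pos: [0.4395, -0.3348, 0.2601]
tool_rot: [-3.141, 0.028, 0.0]
contact_force: [0.7, -0.3, -0.1]
opening: 0.0852
grip_force: 0.0
```

```bash
python3 - <<'E'
from h import *
import cv2
o=ctrl.get_obs();im=ctrl.get_image('wrist');print(o['tool_pos'],o['tool_rot'],o['q'],o['wrist_torque'])
np.savez('w2.npz',p=o['tool_pos'],r=o['tool_rot'])
cv2.imwrite('pics/w2.png',im[:,:,::-1])
cv2.imwrite('pics/w2b.png',cv2.resize(im[:,:,::-1],(800,600),interpolation=cv2.INTER_CUBIC))
E
```

```text
[ 0.4395 -0.3348  0.2601] [-3.1406  0.0284  0.0004] [-0.7859 -0.1358  1.7481  0.0005  1.5301  0.803 ] [ 0.0033 -0.0159 -0.0714]
```

View pics/w2b.png

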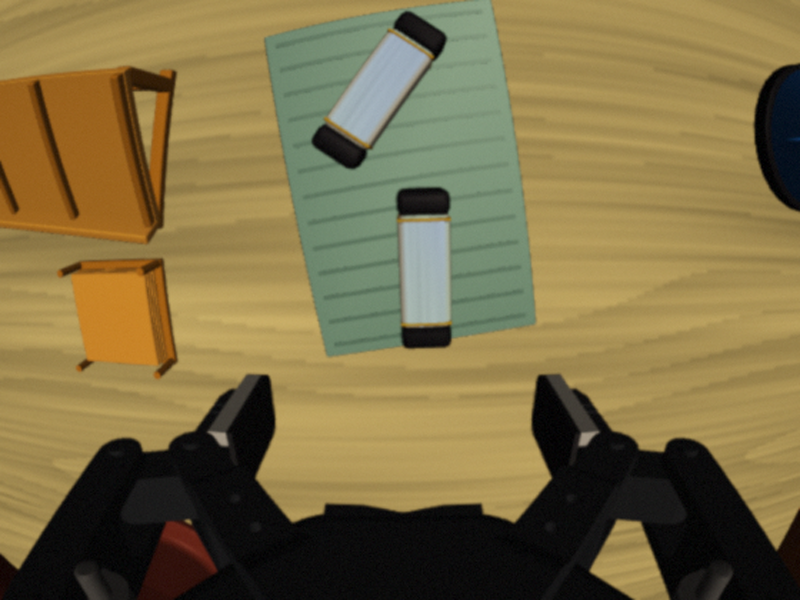

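Both mills are clear here. Mill 1's sleeve is at (399–451, 217–325) and mill 2's sleeve corners are (392,29), (434,58), (366,149) and (325,122).

```bash
cat > t3.py <<'E'
from h import *
def W(f):
    d=np.load(f);R=Ro.from_rotvec(d['r']).as_matrix();return lambda u:wr((np.array(u)+.5)*.7-.5,d['p'],R)
V1,V2=W('w1.npz'),W('w2.npz');S=lambda u:ray('scene',CA(u));D=lambda u:ray('side',CB(u))
for nm,w2,s,d,end in [('m1',[(451,325),(402,325),(399,217),(449,217)],[(153,66),(186,70),(165,158),(124,152)],[(372,473),(332,442),(406,397),(447,432)],0),
 ('m2',[(434,58),(392,29),(325,122),(366,149)],[(90,277),(128,303),(208,240),(182,213)],[(538,347),(528,314),(423,317),(432,347)],0)]:
    T=np.array([tri(V2(a),D(c))[0] for a,c in zip(w2,d)]);T2=np.array([tri(V2(a),S(b))[0] for a,b in zip(w2,s)])
    print(nm,'z side',T[:,2],'z scene',T2[:,2])
    Q=np.array([plane(V2(a),.047) for a in w2]);print(Q)
    c=Q.mean(0);e1=Q[[0,1]].mean(0) ;e2=Q[[2,3]].mean(0);v=e2-e1
    print('c',c,'yaw',np.degrees(np.arctan2(v[1],v[0])),'len',np.linalg.norm(v))
E
python3 t3.py
```

```text
m1 z side [0.05   0.0492 0.041  0.0357] z scene [0.0395 0.0545 0.0418 0.0409]
[[ 0.3814 -0.3731  0.047 ]
 [ 0.3822 -0.333   0.047 ]
 [ 0.4702 -0.3325  0.047 ]
 [ 0.4697 -0.3709  0.047 ]]
c [ 0.4259 -0.3524  0.047 ] yaw 0.9039818032148275 len 0.08816545672834437
m2 z side [0.0428 0.0439 0.0455 0.0464] z scene [0.0455 0.0478 0.0429 0.0408]
[[ 0.5933 -0.3612  0.047 ]
 [ 0.6174 -0.33    0.047 ]
 [ 0.5456 -0.2779  0.047 ]
 [ 0.5232 -0.3086  0.047 ]]
c [ 0.5699 -0.3194  0.047 ] yaw 143.5789887608968 len 0.08820320814828408
```

```bash
python3 -c "
from h import *
row([.426,-.3524,.10],0.9);row([.426,-.3524,.011],0.9)"
```

```text
t 3.3333 row [-0.0136  0.0186  0.1604] [-0.0004 -0.0002 -0.0328]
t 3.3333 row [-0.0136  0.0186  0.2494] [-0.0004 -0.0002 -0.0328]
```

To row units: -0.033 rad / 3.1416 = -0.0105.

{"name": "step_hand", "arguments": {"offsets": {"ticks": [[0.085,-0.0136,0.0186,0.16,0,0,-0.0105],[0.085,-0.0136,0.0186,0.16,0,0,-0.0105],[0.085,-0.0136,0.0186,0.16,0,0,-0.0105],[0.085,-0.0136,0.0186,0.16,0,0,-0.0105],[0.085,-0.0136,0.0186,0.19,0,0,-0.0105],[0.085,-0.0136,0.0186,0.22,0,0,-0.0105],[0.085,-0.0136,0.0186,0.235,0,0,-0.0105],[0.085,-0.0136,0.0186,0.249,0,0,-0.0105],[0.085,-0.0136,0.0186,0.249,0,0,-0.0105]]}}}

```text
t: 4.08
tool_pos: [0.4247, -0.3498, 0.0083]
tool_rot: [-3.137, -0.027, 0.006]
contact_force: [-1.0, 0.3, -0.2]
opening: 0.085
grip_force: 0.0
```

```bash
python3 - <<'E'
from h import *
o=ctrl.get_obs();print(o['tool_pos'],o['wrist_torque'],o['contact_force'])
E
```

```text
[ 0.4247 -0.3498  0.0083] [-0.0206 -0.0472  0.024 ] [-0.9693  0.2902 -0.2063]
```

{"name": "step_hand", "arguments": {"offsets": {"ticks": [[0.03,0,0,0,0,0,0],[0.03,0,0,0,0,0,0],[0.03,0,0,0,0,0,0],[0.03,0,0,0,0,0,0],[0.03,0,0,0,0,0,0],[0.03,0,0,0,0,0,0],[0.03,0,0,0,0,0,0],[0.03,0,0,0,0,0,0]]}, "force": 60}}

```text
t: 4.75
tool_pos: [0.427, -0.3541, 0.0133]
tool_rot: [3.14, 0.023, 0.004]
contact_force: [1.5, 3.0, 6.1]
opening: 0.0418
grip_force: 63.2
```

{"name": "step_hand", "arguments": {"offsets": {"ticks": [[0.03,0,0,-0.01,0,0,0],[0.03,0,0,-0.03,0,0,0],[0.03,0,0,-0.06,0,0,0],[0.03,0,0,-0.09,0,0,0],[0.03,0,0,-0.12,0,0,0],[0.03,0,0,-0.12,0,0,0],[0.03,0,0,-0.12,0,0,0],[0.03,0,0,-0.12,0,0,0],[0.03,0,0,-0.12,0,0,0],[0.03,0,0,-0.12,0,0,0]]}}}

```text
t: 5.58
tool_pos: [0.4245, -0.352, 0.1287]
tool_rot: [-3.138, -0.022, 0.005]
contact_force: [-0.1, -0.5, -3.1]
opening: 0.0413
grip_force: 62.0
```

```bash
cat > feel.py <<'E'
from h import *
import sys
A=[]
for i in range(3):
    o=ctrl.get_obs();A.append(np.r_[o['wrist_torque'],o['contact_force']])
    if i==0:p=o; 
    im=ctrl.get_image('wrist')
import cv2;cv2.imwrite('pics/'+sys.argv[1]+'.png',im[:,:,::-1])
print(np.array(A));print(p['tool_pos'],p['tool_rot'],p['opening'],p['grip_force'],p['q'],p['t'])
E
python3 feel.py f1
```

```text
[[ 0.0061 -0.0776 -0.0022 -0.1161 -0.4776 -3.1079]
 [-0.0158 -0.1196 -0.0409  0.0193  0.4744 -2.2907]
 [ 0.0542 -0.1001 -0.0389 -0.5259  0.548  -2.897 ]]
[ 0.4245 -0.352   0.1287] [-3.1382 -0.0223  0.0049] 0.0412663486936286 62.02978849411011 [-0.8273 -0.033   1.8757 -0.0001  1.3034  0.7294] 5.5833
```

Torque about y is about −0.10 N m, so in world axes the heavy end points towards the robot. I'll turn the mill a quarter while raising it, to confirm which axes the torque is given in.

To row units: 1.5 rad / 3.1416 = 0.4775.

{"name": "step_hand", "arguments": {"offsets": {"ticks": [[0.03,0,0,-0.12,0,0,0.4775],[0.03,0,0,-0.12,0,0,0.4775],[0.03,0,0,-0.12,0,0,0.4775],[0.03,0,0,-0.12,0,0,0.4775],[0.03,0,0,-0.12,0,0,0.4775],[0.03,0,0,-0.12,0,0,0.4775],[0.03,0,0,-0.12,0,0,0.4775],[0.03,0,0,-0.12,0,0,0.4775],[0.03,0,0,-0.12,0,0,0.4775],[0.03,0,0,-0.12,0,0,0.4775],[0.03,0,0,-0.12,0,0,0.4775],[0.03,0,0,-0.12,0,0,0.4775],[0.03,0,0,-0.12,0,0,0.4775],[0.03,0,0,-0.12,0,0,0.4775],[0.03,0,0,-0.12,0,0,0.4775]]}}}

```text
t: 6.98
tool_pos: [0.4256, -0.3531, 0.2509]
tool_rot: [2.317, -2.122, -0.001]
contact_force: [0.2, 0.0, -3.7]
opening: 0.041
grip_force: 63.0
```

```bash
python3 feel.py f2; python3 -c "
from h import *
O=np.array([.4972,.028,.022]);a=np.radians(-8.9);bx=np.array([np.cos(a)*.866,np.sin(a)*.866,.5]);by=np.array([-np.sin(a),np.cos(a),0]);bz=np.cross(bx,by);print(bz)
for y in(0,-.092):
  print('centre',O+.066*bx+y*by+.021*bz)
# mill: grasp geometry: tcp was at mill z .026 height .0125 -> tcp 0.0135 below centre along tool z
  for up in (.10,.03,.004,0): print(up); row(O+.070*bx+y*by+(.021-.013+up)*bz,-8.9,30)
"
```

```text
[[-0.1647 -0.007   0.03    0.2493  0.0049 -3.6543]
 [-0.0095  0.0268  0.0386  0.3121  0.5089 -3.4412]
 [-0.1014  0.0056  0.0358 -0.2759  0.8084 -3.3631]]
[ 0.4256 -0.3531  0.2509] [ 2.3167 -2.1218 -0.001 ] 0.04098829049911928 62.98240542411804 [-0.8271 -0.13    1.7579 -0.0002  1.5143  2.2267] 6.9833
[-0.494   0.0774  0.866 ]
centre [0.5433 0.0208 0.0732]
0.1
t 7.1333 row [-0.372  -0.1106  0.1007] [ 0.3475  0.4437 -1.2967]
0.03
t 7.1333 row [-0.3636 -0.1446  0.1613] [ 0.3475  0.4437 -1.2967]
0.004
t 7.1333 row [-0.3605 -0.1572  0.1838] [ 0.3475  0.4437 -1.2967]
0
t 7.1333 row [-0.36   -0.1592  0.1873] [ 0.3475  0.4437 -1.2967]
centre [ 0.5291 -0.0701  0.0732]
0.1
t 7.1333 row [-0.2827 -0.0886  0.1007] [ 0.3475  0.4437 -1.2967]
0.03
t 7.1333 row [-0.2743 -0.1226  0.1613] [ 0.3475  0.4437 -1.2967]
0.004
t 7.1333 row [-0.2712 -0.1352  0.1838] [ 0.3475  0.4437 -1.2967]
0
t 7.1333 row [-0.2707 -0.1372  0.1873] [ 0.3475  0.4437 -1.2967]
```

Rotating the mill moved the torque to −x, so it is given in world axes. Mill 1's heavy end faces the robot and needs no flip. I'll carry it to the middle bay.

To row units: -1.2967 rad / 3.1416 = -0.4128.

{"name": "step_hand", "arguments": {"offsets": {"ticks": [[0.03,-0.379,-0.081,0.049,0.1106,0.1412,-0.4128],[0.03,-0.379,-0.081,0.049,0.1106,0.1412,-0.4128],[0.03,-0.379,-0.081,0.049,0.1106,0.1412,-0.4128],[0.03,-0.379,-0.081,0.049,0.1106,0.1412,-0.4128],[0.03,-0.379,-0.081,0.049,0.1106,0.1412,-0.4128],[0.03,-0.379,-0.081,0.049,0.1106,0.1412,-0.4128],[0.03,-0.379,-0.081,0.049,0.1106,0.1412,-0.4128],[0.03,-0.379,-0.081,0.049,0.1106,0.1412,-0.4128],[0.03,-0.379,-0.081,0.049,0.1106,0.1412,-0.4128],[0.03,-0.379,-0.081,0.049,0.1106,0.1412,-0.4128],[0.03,-0.379,-0.081,0.049,0.1106,0.1412,-0.4128],[0.03,-0.379,-0.081,0.049,0.1106,0.1412,-0.4128],[0.03,-0.379,-0.081,0.049,0.1106,0.1412,-0.4128],[0.03,-0.379,-0.081,0.049,0.1106,0.1412,-0.4128],[0.03,-0.379,-0.081,0.049,0.1106,0.1412,-0.4128]]}}}

```text
t: 8.38
tool_pos: [0.4743, 0.0311, 0.2027]
tool_rot: [2.987, -0.236, 0.8]
contact_force: [-0.3, -0.4, -2.7]
opening: 0.0414
grip_force: 63.2
```

```bash
cat > rk.py <<'E'
from h import *
import sys
O=np.array([.4972,.028,.022]);a=np.radians(-8.9);bx=np.array([np.cos(a)*.866,np.sin(a)*.866,.5]);by=np.array([-np.sin(a),np.cos(a),0]);bz=np.cross(bx,by)
B=np.c_[bx,by,bz]
def bed():
    o=ctrl.get_obs();print('t',o['t'],'bed tcp',B.T@(o['tool_pos']-O),'force bed',B.T@o['contact_force'],'rot err',(B@np.diag([1,-1,-1])).T@Ro.from_rotvec(o['tool_rot']).as_matrix()@np.ones(3)*0+Ro.from_matrix((B@np.diag([1,-1,-1])).T@Ro.from_rotvec(o['tool_rot']).as_matrix()).as_rotvec(), 'grip',o['opening'])
if __name__=='__main__': bed()
E
python3 rk.py; python3 feel.py f3
```

```text
t 8.3833 bed tcp [ 0.0703 -0.0005  0.168 ] force bed [-1.5087 -0.4417 -2.2023] rot err [-0.0011  0.      0.0022] grip 0.04135644986199997
[[ 0.0749  0.3789  0.0099 -0.2713 -0.4046 -2.6617]
 [ 0.046   0.3904 -0.0483  0.6321  0.1128 -3.2654]
 [ 0.0198  0.4109  0.0146  0.5142  0.7465 -3.03  ]]
[0.4743 0.0311 0.2027] [ 2.9866 -0.2361  0.8003] 0.04135644986199997 63.16027879714966 [-0.0633 -0.6956  2.3074 -0.0556  1.0088  1.6824] 8.3833
```

View pics/f3.png

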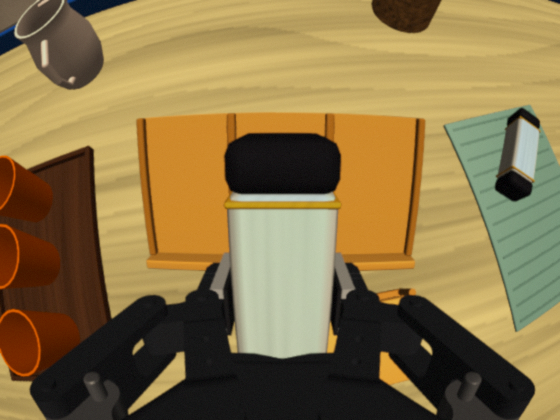

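The mill is held straight and centred over the middle bay: sleeve centre at column 283, between the ribs at 231 and 330. I'll descend along the tool axis.

```bash
python3 -c "
from h import *
for px in [(283,204),(283,134)]:
    o,d=wr(px,np.zeros(3),np.eye(3));print(o+d*(-.0345-o[2])/d[2])"
```

```text
[ 0.0423  0.0007 -0.0345]
[ 0.0664  0.0007 -0.0345]
```

{"name": "step_hand", "arguments": {"offsets": {"ticks": [[0.03,0.002,0,0.14,0,0,0],[0.03,0.002,0,0.14,0,0,0],[0.03,0.002,0,0.14,0,0,0],[0.03,0.002,0,0.14,0,0,0],[0.03,0.002,0,0.145,0,0,0],[0.03,0.002,0,0.15,0,0,0],[0.03,0.002,0,0.154,0,0,0],[0.03,0.002,0,0.154,0,0,0]]}}}

```text
t: 9.2
tool_pos: [0.5527, 0.019, 0.0711]
tool_rot: [2.986, -0.234, 0.803]
contact_force: [-0.9, 0.4, -3.5]
opening: 0.0415
grip_force: 63.3
```

```bash
python3 rk.py
```

```text
t 9.2 bed tcp [ 0.0732 -0.0004  0.0145] force bed [-2.531   0.2216 -2.5803] rot err [-0.0006  0.002   0.0012] grip 0.04152240267860804
```

{"name": "step_hand", "arguments": {"offsets": {"ticks": [[0.03,0,0,0.003,0,0,0],[0.03,0,0,0.003,0,0,0],[0.03,-0.003,0,0.003,0,0,0],[0.03,-0.004,0,0.003,0,0,0],[0.03,-0.004,0,0.003,0,0,0]]}}}

```text
t: 9.62
tool_pos: [0.5496, 0.0194, 0.0654]
tool_rot: [2.987, -0.234, 0.801]
contact_force: [-0.1, 0.3, -3.1]
opening: 0.0411
grip_force: 63.3
```

```bash
python3 rk.py
```

```text
t 9.6167 bed tcp [ 0.0677 -0.0004  0.011 ] force bed [-1.6577  0.296  -2.6539] rot err [-0.0007  0.0002  0.001 ] grip 0.04106508062008798
```

{"name": "step_hand", "arguments": {"offsets": {"ticks": [[0.03,0,0,0.002,0,0,0],[0.03,-0.001,0,0.003,0,0,0],[0.03,-0.001,0,0.003,0,0,0]]}}}

```text
t: 9.87
tool_pos: [0.5511, 0.0192, 0.0629]
tool_rot: [2.986, -0.234, 0.802]
contact_force: [-4.5, 0.1, 2.2]
opening: 0.0414
grip_force: 63.7
```

```bash
python3 rk.py
```

```text
t 9.8667 bed tcp [ 0.0677 -0.0003  0.0081] force bed [-2.7343 -0.6183  4.1711] rot err [-0.0007  0.001   0.001 ] grip 0.04135529609882838
```

{"name": "step_hand", "arguments": {"offsets": {"ticks": [[0.03,-0.001,0,-0.001,0,0,0],[0.03,-0.002,0,-0.001,0,0,0],[0.03,-0.003,0,-0.001,0,0,0],[0.03,-0.003,0,-0.001,0,0,0]]}}}

```text
t: 10.2
tool_pos: [0.55, 0.0194, 0.0639]
tool_rot: [2.984, -0.234, 0.811]
contact_force: [6.5, -1.1, -2.2]
opening: 0.0414
grip_force: 63.0
```

```bash
python3 rk.py
```

```text
t 10.2 bed tcp [ 0.0673 -0.0004  0.0096] force bed [ 4.6153 -0.1161 -5.1785] rot err [-0.0004  0.007   0.0012] grip 0.04140701748284568
```

Contact with the ledge shows as about +6 N along the bed. I'll settle it and release gently.

{"name": "step_hand", "arguments": {"offsets": {"ticks": [[0.03,0.001,0,0.001,0,0,0],[0.03,0.001,0,0.001,0,0,0],[0.044,0.001,0,0.001,0,0,0],[0.046,0.001,0,0.001,0,0,0],[0.05,0.001,0,0.001,0,0,0],[0.052,0.001,0,0.001,0,0,0],[0.052,0.001,0,0.001,0,0,0]]}, "force": 40}}

```text
t: 10.78
tool_pos: [0.5485, 0.0196, 0.0608]
tool_rot: [2.987, -0.234, 0.799]
contact_force: [-0.6, 0.7, 0.1]
opening: 0.0522
grip_force: 0.0
```

```bash
python3 rk.py
```

```text
t 10.7833 bed tcp [ 0.0644 -0.0004  0.0076] force bed [-0.5328  0.5574  0.4319] rot err [-0.0007 -0.0008  0.001 ] grip 0.05217809876961301
```

{"name": "step_hand", "arguments": {"offsets": {"ticks": [[0.052,0,0,-0.01,0,0,0],[0.052,0,0,-0.02,0,0,0],[0.052,0,0,-0.05,0,0,0],[0.052,0,0,-0.08,0,0,0],[0.08,0,0,-0.12,0,0,0],[0.085,0,0,-0.16,0,0,0],[0.085,0,0,-0.17,0,0,0]]}}}

```text
t: 11.37
tool_pos: [0.4658, 0.0331, 0.2162]
tool_rot: [2.983, -0.233, 0.818]
contact_force: [0.3, -0.1, 1.0]
opening: 0.0843
grip_force: 0.0
```

```bash
python3 rk.py
python3 feel.py g1;  python3 -c "
from h import *
row([.54,-.30,.26],-36.4);row([.570,-.3194,.10],-36.4);row([.57,-.3194,.011],-36.4)"
```

```text
t 11.3667 bed tcp [0.0696 0.0002 0.1841] force bed [ 0.7519 -0.0915  0.7419] rot err [0.0007 0.0116 0.0011] grip 0.08431653896018014
[[ 0.0357  0.2148 -0.0046  0.2627 -0.1337  1.0185]
 [ 0.0348  0.2184 -0.0402  1.1425 -0.7537  1.1707]
 [-0.0112  0.2094 -0.0262 -0.2965 -0.1565 -0.0116]]
[0.4658 0.0331 0.2162] [ 2.9825 -0.2335  0.8179] 0.08431653896018014 0.0 [-0.0594 -0.7445  2.3141 -0.0559  1.0394  1.6828] 11.3667
t 11.5167 row [0.1339 0.3171 0.0197] [-0.1263 -0.5165  0.4676]
t 11.5167 row [0.0817 0.3317 0.1744] [-0.1263 -0.5165  0.4676]
t 11.5167 row [0.037  0.3317 0.2513] [-0.1263 -0.5165  0.4676]
```

View pics/g1.png

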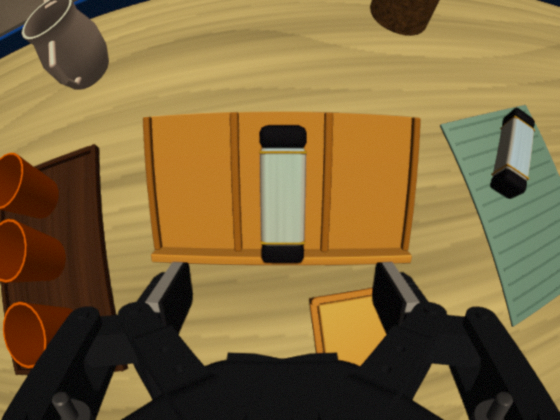

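Mill 1 lies straight in the middle bay against the ledge, spanning rows 125–262 at columns 262–306. Now mill 2.

Careful with the scale: turns go in shares of pi rad. That gives: -0.5165 rad / 3.1416 = -0.1644.

{"name": "step_hand", "arguments": {"offsets": {"ticks": [[0.085,0.134,0.317,0.02,-0.0402,-0.1644,0.1488],[0.085,0.134,0.317,0.02,-0.0402,-0.1644,0.1488],[0.085,0.134,0.317,0.02,-0.0402,-0.1644,0.1488],[0.085,0.134,0.317,0.02,-0.0402,-0.1644,0.1488],[0.085,0.134,0.317,0.02,-0.0402,-0.1644,0.1488],[0.085,0.134,0.317,0.02,-0.0402,-0.1644,0.1488],[0.085,0.134,0.317,0.02,-0.0402,-0.1644,0.1488],[0.085,0.134,0.317,0.02,-0.0402,-0.1644,0.1488],[0.085,0.134,0.317,0.02,-0.0402,-0.1644,0.1488],[0.085,0.082,0.332,0.174,-0.0402,-0.1644,0.1488],[0.085,0.082,0.332,0.174,-0.0402,-0.1644,0.1488],[0.085,0.082,0.332,0.174,-0.0402,-0.1644,0.1488],[0.085,0.082,0.332,0.174,-0.0402,-0.1644,0.1488],[0.085,0.082,0.332,0.174,-0.0402,-0.1644,0.1488]]}}}

```text
t: 12.68
tool_pos: [0.5632, -0.3156, 0.0845]
tool_rot: [-2.978, 0.98, 0.037]
contact_force: [-2.1, 1.5, -1.3]
opening: 0.0853
grip_force: 0.0
```

```bash
python3 -c "
from h import *
o=ctrl.get_obs();print(o['wrist_torque'],o['q']);row([.57,-.3194,.011],-36.4)"
```

```text
[0.0187 0.0699 0.0036] [-0.6252  0.242   1.6585 -0.0016  1.2656  1.5819]
t 12.6833 row [ 0.0095 -0.0011  0.0733] [ 0.0018  0.0246 -0.0006]
```

{"name": "step_hand", "arguments": {"offsets": {"ticks": [[0.085,0,0,0,0,0,0],[0.085,0,0,0,0,0,0],[0.085,0,0,0,0,0,0]]}}}

```text
t: 12.93
tool_pos: [0.5707, -0.3206, 0.1019]
tool_rot: [2.982, -0.981, 0.002]
contact_force: [0.4, -0.1, 0.7]
opening: 0.0847
grip_force: 0.0
```

```bash
python3 -c "
from h import *
o=ctrl.get_obs();print(o['wrist_torque']);row([.57,-.3194,.012],-36.4)"
```

```text
[ 0.0153 -0.0294  0.0214]
t 12.9333 row [-0.0014 -0.0007  0.0899] [ 0.0016 -0.002   0.    ]
```

{"name": "step_hand", "arguments": {"offsets": {"ticks": [[0.085,-0.001,0,0.03,0,0,0],[0.085,-0.001,0,0.05,0,0,0],[0.085,-0.001,0,0.07,0,0,0],[0.085,-0.001,0,0.08,0,0,0],[0.085,-0.001,0,0.088,0,0,0],[0.085,-0.001,0,0.088,0,0,0],[0.085,-0.001,0,0.088,0,0,0]]}}}

```text
t: 13.52
tool_pos: [0.569, -0.3197, 0.0124]
tool_rot: [2.983, -0.981, -0.001]
contact_force: [-0.3, -0.2, 0.1]
opening: 0.0852
grip_force: 0.0
```

{"name": "step_hand", "arguments": {"offsets": {"ticks": [[0.03,0,0,0,0,0,0],[0.03,0,0,0,0,0,0],[0.03,0,0,0,0,0,0],[0.03,0,0,0,0,0,0],[0.03,0,0,0,0,0,0],[0.03,0,0,0,0,0,0],[0.03,0,0,0,0,0,0],[0.03,0,0,0,0,0,0]]}, "force": 60}}

```text
t: 14.18
tool_pos: [0.5692, -0.3197, 0.0122]
tool_rot: [2.983, -0.981, -0.001]
contact_force: [1.0, -0.1, 5.6]
opening: 0.0413
grip_force: 63.1
```

{"name": "step_hand", "arguments": {"offsets": {"ticks": [[0.03,0,0,-0.01,0,0,0],[0.03,0,0,-0.03,0,0,0],[0.03,0,0,-0.06,0,0,0],[0.03,0,0,-0.09,0,0,0],[0.03,0,0,-0.12,0,0,0],[0.03,0,0,-0.15,0,0,0],[0.03,0,0,-0.15,0,0,0],[0.03,0,0,-0.15,0,0,0],[0.03,0,0,-0.15,0,0,0],[0.03,0,0,-0.15,0,0,0],[0.03,0,0,-0.15,0,0,0]]}}}

```text
t: 15.1
tool_pos: [0.5672, -0.3182, 0.1575]
tool_rot: [-2.984, 0.981, 0.013]
contact_force: [-0.6, 0.3, -3.8]
opening: 0.0411
grip_force: 62.3
```

```bash
python3 feel.py f4;python3 feel.py f5
```

```text
[[-0.0231 -0.0969 -0.0133 -0.5838  0.288  -3.7974]
 [-0.0552 -0.0183  0.0013 -0.4202  0.0844 -3.2399]
 [-0.0239 -0.0275 -0.0272  0.1248  0.5811 -2.739 ]]
[ 0.5672 -0.3182  0.1575] [-2.9835  0.9813  0.0127] 0.04114833034393672 62.27957725524902 [-0.6249  0.1698  1.612  -0.0017  1.3677  1.5817] 15.1
[[-0.0571 -0.1014  0.0378  0.1859  0.9458 -3.7052]
 [-0.0226 -0.0835 -0.0095 -0.5374  0.0176 -3.4452]
 [-0.0297 -0.0803 -0.0634 -0.1138  0.4866 -2.352 ]]
[ 0.568  -0.3188  0.1591] [-2.9843  0.9815  0.0087] 0.04113443056904347 62.27908372879028 [-0.6249  0.169   1.6101 -0.0017  1.3678  1.5817] 15.25
```

Mill 2's torque, (−0.035, −0.068), again puts the heavy end on the robot's side (−x of the tool). No flip is needed, so I'll take it to the right bay.

```bash
python3 -c "
from rk import *
row([.50,-.20,.26],-8.9,0)
for up in (.17,): row(O+.070*bx-.092*by+(.008+up)*bz,-8.9,30)"
```

```text
t 15.4 row [-0.1262 -0.055  -0.0993] [ 0.0008  0.0036 -0.4802]
t 15.4 row [-0.2463 -0.1422 -0.0502] [ 0.1265  0.517  -0.4689]
```

To row units: -0.48 rad / 3.1416 = -0.1528.

{"name": "step_hand", "arguments": {"offsets": {"ticks": [[0.03,-0.126,-0.055,-0.099,0,0,-0.1528],[0.03,-0.126,-0.055,-0.099,0,0,-0.1528],[0.03,-0.126,-0.055,-0.099,0,0,-0.1528],[0.03,-0.126,-0.055,-0.099,0,0,-0.1528],[0.03,-0.126,-0.055,-0.099,0,0,-0.1528],[0.03,-0.126,-0.055,-0.099,0,0,-0.1528],[0.03,-0.126,-0.055,-0.099,0,0,-0.1528]]}}}

```text
t: 15.98
tool_pos: [0.5002, -0.2003, 0.26]
tool_rot: [3.131, -0.245, -0.004]
contact_force: [-0.1, 0.0, -3.5]
opening: 0.0413
grip_force: 62.3
```

```bash
python3 feel.py f6
python3 -c "
from rk import *
row(O+.070*bx-.092*by+(.008+.17)*bz,-8.9,30)"
```

```text
[[-0.0499 -0.0889  0.0027 -0.0796  0.0275 -3.5193]
 [-0.0456 -0.0793 -0.0314 -0.748  -0.7782 -3.3056]
 [ 0.0288 -0.0844 -0.0212  0.3273  0.8998 -3.2353]]
[ 0.5002 -0.2003  0.26  ] [ 3.1313 -0.2446 -0.0037] 0.04132655024354756 62.32298970222473 [-0.5181 -0.1685  1.7774 -0.0017  1.5346  1.2086] 15.9833
t 16.1333 row [-0.0663 -0.1334  0.0474] [-0.0003  0.5296 -0.0015]
```

Confirmed: ty is about −0.085 with the mill along x, so the heavy end is on the robot's side. Carrying on.

To row units: 0.53 rad / 3.1416 = 0.1687.

{"name": "step_hand", "arguments": {"offsets": {"ticks": [[0.03,-0.066,-0.133,0.047,0,0.1687,0],[0.03,-0.066,-0.133,0.047,0,0.1687,0],[0.03,-0.066,-0.133,0.047,0,0.1687,0],[0.03,-0.066,-0.133,0.047,0,0.1687,0],[0.03,-0.066,-0.133,0.047,0,0.1687,0],[0.03,-0.066,-0.133,0.047,0,0.1687,0],[0.03,-0.066,-0.133,0.047,0,0.1687,0],[0.03,-0.066,-0.133,0.047,0,0.1687,0]]}}}

```text
t: 16.8
tool_pos: [0.4565, -0.0596, 0.2149]
tool_rot: [2.984, -0.234, 0.806]
contact_force: [0.4, 1.1, -2.0]
opening: 0.0414
grip_force: 63.5
```

```bash
python3 rk.py; python3 feel.py f7
```

```text
t 16.8 bed tcp [ 0.0733 -0.0929  0.1804] force bed [-0.8405  1.1819 -1.8407] rot err [-0.0014  0.0042  0.0009] grip 0.04142864178262601
[[ 0.086   0.417   0.0111  0.373   1.1379 -2.0144]
 [ 0.0232  0.3378  0.0565  0.3739 -0.2127 -3.0924]
 [ 0.051   0.3498 -0.0095 -0.0667 -0.1059 -3.0211]]
[ 0.4565 -0.0596  0.2149] [ 2.9842 -0.2341  0.8062] 0.04142864178262601 63.53517293930054 [-0.3517 -0.7827  2.3342  0.1105  1.073   1.3485] 16.8
```

View pics/f7.png

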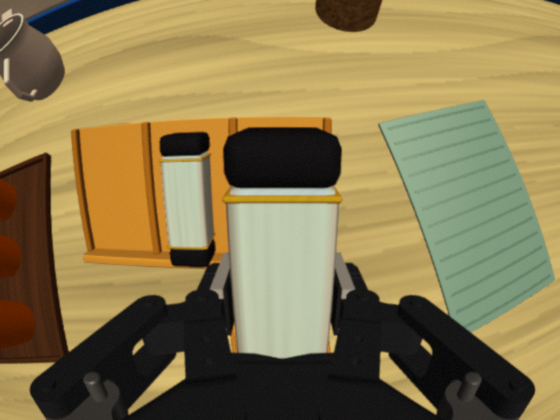

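Mill 2 is held straight over the right bay: sleeve centre at column 282, between the rib at 233 and the edge rib at 330. Mill 1 is undisturbed at (187,200). Lowering.

{"name": "step_hand", "arguments": {"offsets": {"ticks": [[0.03,0,0,0.14,0,0,0],[0.03,0,0,0.14,0,0,0],[0.03,0,0,0.14,0,0,0],[0.03,0,0,0.14,0,0,0],[0.03,0,0,0.15,0,0,0],[0.03,0,0,0.155,0,0,0],[0.03,0,0,0.16,0,0,0],[0.03,0,0,0.163,0,0,0],[0.03,0,0,0.163,0,0,0]]}}}

```text
t: 17.7
tool_pos: [0.5371, -0.0717, 0.0729]
tool_rot: [2.985, -0.233, 0.806]
contact_force: [0.4, -0.6, -2.2]
opening: 0.0414
grip_force: 63.4
```

```bash
python3 rk.py
```

```text
t 17.7 bed tcp [ 0.073  -0.0923  0.0167] force bed [-0.6927 -0.5017 -2.1624] rot err [-0.0006  0.0041  0.0002] grip 0.0414441414048802
```

{"name": "step_hand", "arguments": {"offsets": {"ticks": [[0.03,0,0,0.002,0,0,0],[0.03,0,0,0.003,0,0,0],[0.03,0,0,0.004,0,0,0],[0.03,0,0,0.004,0,0,0]]}}}

```text
t: 18.03
tool_pos: [0.5385, -0.0716, 0.0693]
tool_rot: [2.985, -0.232, 0.806]
contact_force: [-1.2, -0.0, -3.3]
opening: 0.0414
grip_force: 63.5
```

```bash
python3 rk.py
```

```text
t 18.0333 bed tcp [ 0.0723 -0.092   0.0128] force bed [-2.6477 -0.2075 -2.2549] rot err [-0.0004  0.0041 -0.0001] grip 0.04135243991458029
```

{"name": "step_hand", "arguments": {"offsets": {"ticks": [[0.03,0,0,0.001,0,0,0],[0.03,-0.002,0,0.002,0,0,0],[0.03,-0.004,0,0.0025,0,0,0],[0.03,-0.005,0,0.003,0,0,0],[0.03,-0.005,0,0.003,0,0,0]]}}}

```text
t: 18.45
tool_pos: [0.5351, -0.071, 0.0632]
tool_rot: [2.986, -0.232, 0.804]
contact_force: [-0.8, -0.6, -2.7]
opening: 0.041
grip_force: 63.5
```

```bash
python3 rk.py
```

```text
t 18.45 bed tcp [ 0.0663 -0.092   0.0093] force bed [-1.9571 -0.752  -1.9974] rot err [-0.0002  0.0025  0.    ] grip 0.04099996317804575
```

{"name": "step_hand", "arguments": {"offsets": {"ticks": [[0.03,-0.001,0,0,0,0,0],[0.03,-0.002,0,0,0,0,0],[0.03,-0.002,0,0,0,0,0]]}}}

```text
t: 18.7
tool_pos: [0.5337, -0.0709, 0.0626]
tool_rot: [2.986, -0.232, 0.805]
contact_force: [0.2, -0.4, -2.9]
opening: 0.0415
grip_force: 63.5
```

```bash
python3 rk.py
```

```text
t 18.7 bed tcp [ 0.0648 -0.092   0.0095] force bed [-1.1985 -0.3879 -2.6691] rot err [-0.0003  0.0031  0.    ] grip 0.041513022711925925
```

{"name": "step_hand", "arguments": {"offsets": {"ticks": [[0.03,-0.001,0,0,0,0,0],[0.03,-0.002,0,0,0,0,0],[0.03,-0.002,0,0,0,0,0]]}}}

```text
t: 18.95
tool_pos: [0.5332, -0.0709, 0.0629]
tool_rot: [2.984, -0.233, 0.81]
contact_force: [2.9, 0.3, -2.7]
opening: 0.0412
grip_force: 63.5
```

```bash
python3 rk.py
```

```text
t 18.95 bed tcp [ 0.0645 -0.0922  0.0099] force bed [ 1.1007  0.7265 -3.7572] rot err [-0.0006  0.0064  0.0004] grip 0.041191928582151593
```

{"name": "step_hand", "arguments": {"offsets": {"ticks": [[0.03,0,0,0.001,0,0,0],[0.03,0,0,0.002,0,0,0],[0.03,0,0,0.002,0,0,0]]}}}

```text
t: 19.2
tool_pos: [0.5342, -0.0712, 0.0611]
tool_rot: [2.984, -0.233, 0.809]
contact_force: [3.2, -1.2, 1.0]
opening: 0.0414
grip_force: 63.8
```

```bash
python3 rk.py
```

```text
t 19.2 bed tcp [ 0.0645 -0.0922  0.0079] force bed [ 3.3597 -0.7006 -0.7906] rot err [-0.0007  0.0057  0.    ] grip 0.0414386499061828
```

It now touches both the ledge (x +5 N net) and the bed. Releasing and backing off.

{"name": "step_hand", "arguments": {"offsets": {"ticks": [[0.03,0,0,0,0,0,0],[0.044,0,0,0,0,0,0],[0.046,0,0,0,0,0,0],[0.05,0,0,0,0,0,0],[0.052,0,0,0,0,0,0],[0.052,0,0,0,0,0,0]]}, "force": 40}}

```text
t: 19.7
tool_pos: [0.5328, -0.0707, 0.0596]
tool_rot: [2.986, -0.232, 0.804]
contact_force: [0.0, 0.6, 0.7]
opening: 0.0522
grip_force: 0.0
```

```bash
python3 rk.py
```

```text
t 19.7 bed tcp [ 0.0625 -0.092   0.0073] force bed [0.2782 0.5753 0.6128] rot err [-0.0002  0.0025 -0.0001] grip 0.0522360233613448
```

{"name": "step_hand", "arguments": {"offsets": {"ticks": [[0.052,0,0,-0.01,0,0,0],[0.052,0,0,-0.02,0,0,0],[0.052,0,0,-0.05,0,0,0],[0.052,0,0,-0.08,0,0,0],[0.06,0,0,-0.12,0,0,0],[0.07,0,0,-0.16,0,0,0],[0.07,0,0,-0.19,0,0,0],[0.07,0,0,-0.19,0,0,0],[0.07,0,0,-0.19,0,0,0],[0.07,0,0,-0.19,0,0,0],[0.07,0,0,-0.19,0,0,0]]}}}

```text
t: 20.62
tool_pos: [0.4383, -0.0557, 0.222]
tool_rot: [2.988, -0.233, 0.8]
contact_force: [0.2, -0.6, 0.0]
opening: 0.07
grip_force: 0.0
```

```bash
python3 rk.py; python3 feel.py g2
```

```text
t 20.6167 bed tcp [ 0.0608 -0.0919  0.1958] force bed [ 0.2629 -0.5485 -0.1341] rot err [ 0.0003 -0.0002  0.0003] grip 0.06997891995056235
[[ 0.059   0.246  -0.0296  0.2063 -0.5875  0.0153]
 [ 0.0264  0.2247  0.0141  0.2615 -0.0429  0.0332]
 [ 0.0389  0.2259  0.0258  0.1595 -0.1862  0.6453]]
[ 0.4383 -0.0557  0.222 ] [ 2.9877 -0.2328  0.8003] 0.06997891995056235 0.0 [-0.3616 -0.8563  2.358   0.1138  1.1284  1.3429] 20.6167
```

View pics/g2.png

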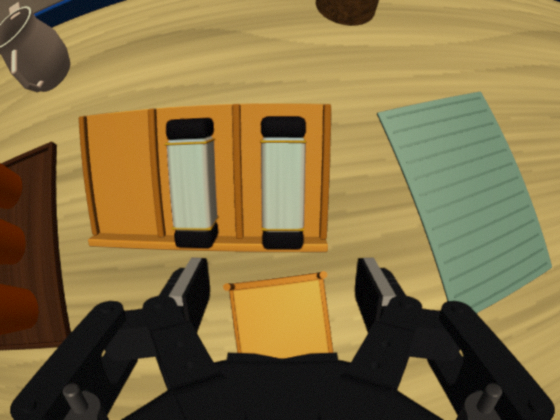

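Both mills lie straight in separate bays with their low ends at the ledge (rows ~247), the coasters haven't moved and the gripper is clear. Handing in.

```bash
python3 -c "
from station import ctrl
print(ctrl.finish_job())"
```

```text
the job is handed in; nothing more can be done
None
```

Both mills were felt for weight and laid in the rack (middle and right bays), heavy end down against the ledge and straight along the bay; the job was handed in at about 21 s with the gripper clear, but no verdict came back.

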